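# Bring a test station up by its push-buttons

### The arm

A 6-joint arm with a two-finger parallel gripper is mounted at the origin on a cart in front of the work surface, level with it; the furniture and walls round the work are solid. World frame = base frame: x ahead of the robot, y to its left, z up, the work surface at z = 0. Lengths are in m, angles in rad, forces in N, time in s.
With the tool pointing down it reaches from about 0.25 to 0.775 m from the base axis. Payload 4 kg.
Tool frame: the origin (TCP) lies at the very end of the fingers, on their centre line; the grasp point (between the pads) lies 19 mm behind it (robot.tcp_to_grasp is the distance from the TCP to the grasp point, in m); z points along the fingers, y is the line along which they close (so a half turn about z gives the same grasp; the last joint's range is limited). The gripper opens to 94 mm and grips with 3 to 60 N. Pads are 16 mm wide; open, the fingers measure 119 mm over their backs; the gripper's body (75 mm by 177 mm) begins 78 mm behind the grasp point.
Start: joints at [-1.359, 0.087, 1.371, -0, 1.684, -0.103], TCP at [0.17, -0.523, 0.206] pointing down, gripper open.
Joint ranges: [-3.1, 3.1], [-0.76, 2.03], [0.27, 2.55], [-1.08, 4.22], [0.17, 2.65], [-2.57, 2.57]. Speed limits (rad/s): [2.79, 2.79, 3.14, 3.14, 3.14, 3.14].

### API

Orientations are given as [roll, pitch, yaw] about the fixed x, y, z axes, in that order (R = Rz(yaw) Ry(pitch) Rx(roll)).
In Python, from bench import robot, eyes, job, get_obs gives the robot as it stands (robot), with the cameras (eyes), the job (job) and the readings as plain functions.
- The arm moves only by the tool move_tool, called after "Request:" as name(argument=value, ...), one argument or row to a line, values as JSON. Schema: {"type":"object","properties":{"ticks":{"type":"array","items":{"type":"object","properties":{"aperture":{"type":"number"},"sx":{"type":"number"},"sy":{"type":"number"},"sz":{"type":"number"},"spin":{"type":"number"}},"additionalProperties":false,"required":["aperture"]},"minItems":1,"maxItems":20},"only":{"type":"string"},"quiet":{"type":"boolean"},"lines":{"type":"string"}},"required":["ticks"],"additionalProperties":false}. ticks is a list of rows, 1 to 20 of them, each an object with the fields aperture (the finger opening in m), sx, sy, sz (the shift in fractions of the full range, 1 being 800 mm), spin (a turn about the tool's z in parts of the range, where 1.0 means 2 pi rad); a field left out counts as zero (the opening has to be given); each row shifts and turns the commanded pose from where the row before left it, along the tool's axes as they then stand; what a row does not reach is not made up. A row lasts 1/12 s, in which the tool goes at most 0.0417 m and 0.125 rad, less where a joint would pass 70% of its speed; a pose out of reach is approached as far as the arm can. The fingers move at their own pace and stop on an object; the grip force is fixed at half the most. Time passes only in rows, so rows that do not move let the fingers close. The tool returns the time, the measured TCP pose, the force, the opening and the grip force at its end. only (a regular expression) keeps the lines of the reply that match it, lines (a string "A,B") keeps lines A to B, and quiet returns only ok. No shift or turn number may pass 1 either way. Input that does not fit is refused with a message, and nothing moves.
- get_obs(): the state, without advancing time (a new reading comes with each control period).
- eyes.snapshot(name): name is "scene" or "side" or "wrist"; returns a dict with "color" (400x640x3 uint8, blue, green, red), "fx", "fy", "cx", "cy" (pixels), "extrinsics" (4x4, takes a point from world to camera coordinates). Camera axes: x right, y down, z forward; pixel columns grow to the right and rows downward; lengths in m; the calibration is good to about 2 mm. The wrist camera is an equidistant fisheye: a pixel r from the principal point sees the ray r / f radians off the axis. A picture is of the moment at which its call begins. There is no depth.
- job.close_job(): hands the job in; it is judged then, once.
The state is a dict: "time": time; "joint_positions": joint angles; "qvel": joint speeds; "joint_torque": joint torques, N m; "tool_pos": TCP position; "ee_rot": TCP orientation; "wrist_force": force on the tool from outside, world axes, zero at the start; "wrist_torque": the same for the moment, N m; "width": finger opening in m; "finger_force": force on a finger pad.
Only numpy, scipy, OpenCV 4.12 (cv2) and the standard library are available. Lean on these libraries where they do the work, as an engineer would, in place of code of your own. Each camera call takes 0.05 s, during which the arm holds its last target. There are 200 camera calls.

### The job

Switch the test station on in its proper sequence: with the fingertips, press the yellow button first, then the blue one, then the green one, each gently and fully home, so that it stays in. Leave the red button out. Nothing is to be gripped, lifted or pushed out of its place, neither the button boxes nor the things lying around them; finish clear of everything.

Things in the scene. Friction and masses are not known exactly. Their poses are not given: they have to be found in the camera images.
- yellow_box: grey desk push-button box with a yellow button, 66 x 66 mm and 50 mm high, 0.35 to 0.7 kg, standing loose on rubber feet; origin at the centre of its underside, z up, the button on its z axis
- yellow_top (a point): centre of the flat top of the yellow button, a cap 30 mm across; it stands 68 mm above the bench while out, 61 mm when fully in, and there still 5 mm proud of the steel ring (41 mm across, top at 56 mm) round it
- yellow_button (a joint): how far the yellow button is pushed in: 0 = out, 0.007 m = fully in against its stop; it resists with about 4 N, has no spring and stays where it is left
- blue_box: grey desk push-button box with a blue button, 66 x 66 mm and 50 mm high, 0.35 to 0.7 kg, standing loose on rubber feet; origin at the centre of its underside, z up, the button on its z axis
- blue_top (a point): centre of the flat top of the blue button, a cap 30 mm across; it stands 68 mm above the bench while out, 61 mm when fully in, and there still 5 mm proud of the steel ring (41 mm across, top at 56 mm) round it
- blue_button (a joint): how far the blue button is pushed in: 0 = out, 0.007 m = fully in against its stop; it resists with about 4 N, has no spring and stays where it is left
- green_box: grey desk push-button box with a green button, 66 x 66 mm and 50 mm high, 0.35 to 0.7 kg, standing loose on rubber feet; origin at the centre of its underside, z up, the button on its z axis
- green_top (a point): centre of the flat top of the green button, a cap 30 mm across; it stands 68 mm above the bench while out, 61 mm when fully in, and there still 5 mm proud of the steel ring (41 mm across, top at 56 mm) round it
- green_button (a joint): how far the green button is pushed in: 0 = out, 0.007 m = fully in against its stop; it resists with about 4 N, has no spring and stays where it is left
- red_box: grey desk push-button box with a red button, 66 x 66 mm and 50 mm high, 0.35 to 0.7 kg, standing loose on rubber feet; origin at the centre of its underside, z up, the button on its z axis
- red_top (a point): centre of the flat top of the red button, a cap 30 mm across; it stands 68 mm above the bench while out, 61 mm when fully in, and there still 5 mm proud of the steel ring (41 mm across, top at 56 mm) round it
- red_button (a joint): how far the red button is pushed in: 0 = out, 0.007 m = fully in against its stop; it resists with about 4 N, has no spring and stays where it is left
- qc_stamp: wooden hand stamp with a knob, 19x33x58 mm, standing; loose bystander; origin at the centre of its underside
- ink_pad: flat ink pad, grey lid on a blue base, 47x69x14 mm; loose bystander; origin at the centre of its underside
- timer: small white bench timer, 50x62x18 mm; loose bystander; origin at the centre of its underside
- marker_black: white marker pen with a black cap, lying, 135 mm long, 13 mm thick; loose bystander; origin at the centre of its underside
- tape_roll: roll of clear tape lying flat, 96 mm across, 24 mm high; loose bystander; origin at the centre of its underside
- tweezers: black tweezers lying flat, 124 mm long, 12 mm wide; loose bystander; origin at the centre of its underside
- test_fixture: white test fixture fixed on the bench among the boxes, about 0.34 x 0.32 m in plan with a side flap, its table 70 to 76 mm above the bench and small fittings on it up to about 130 mm; origin near its middle, at bench height; only an obstacle. Behind it, from about 0.24 m beyond this origin (+x), stands a stack of instruments 0.43 m high: keep the arm clear of it

How it is judged:
By the outcome, as a careful person would: the job done as asked, in the order asked, and still so for the second after the job is handed in, with the robot touching nothing.
It also fails if it takes over 64 s, if anything falls off the work surface, if the arm or the gripper's body presses on something with over 40 N, if the wrist force passes 120 N, or if a joint passes its speed limit or range.

## Working session

There is one attempt and no reset: what is moved stays moved. The work goes in short steps, Python scripts to look and compute and a tool call to move; the robot and the scene stay as the last step left them, time stands still between calls to the robot, and variables do not carry over. Pictures are saved under pics/ and viewed, at most 10 in all, crops included, and the job is handed in when it is done.

```bash
ls; mkdir -p pics; python3 - <<'E'
from bench import robot, eyes, job, get_obs
import cv2
o=get_obs()
print({k:o[k] for k in('time','tool_pos','ee_rot','wrist_force','width')})
for n in('scene','side','wrist'):
    s=eyes.snapshot(n); cv2.imwrite(f'pics/{n}0.png',s['color']); print(n,s['fx'],s['fy'],s['cx'],s['cy'],s['extrinsics'])
E
```

```text
bench.py
pics
{'time': 0.0, 'tool_pos': array([ 0.17019096, -0.52241288,  0.20433269]), 'ee_rot': array([-3.13941463e+00, -2.56898918e-04,  3.14832983e-01]), 'wrist_force': array([-0.40145243, -0.26052172, -0.41324757]), 'width': 0.0939009122784083}
scene 386.5429152839213 386.5429152839213 320.4279925384292 201.27798962321333 [[-0.8276752  -0.56120277 -0.00228397  0.4090221 ]
 [-0.29353875  0.43637942 -0.85053395  0.23387544]
 [ 0.47831868 -0.70329543 -0.52591518  1.29148538]
 [ 0.          0.          0.          1.        ]]
side 375.28362985454817 375.28362985454817 317.42431027654646 199.85291276255285 [[-0.96694322 -0.25414831  0.0207231   0.4959142 ]
 [-0.11830347  0.37513584 -0.91938968  0.13406706]
 [ 0.22588736 -0.89144923 -0.39280169  1.07040395]
 [ 0.          0.          0.          1.        ]]
wrist 309.70691628693146 309.70691628693146 314.114473844341 204.8213931942192 [[ 0.30831007 -0.95128523 -0.00114263 -0.54902717]
 [-0.91647421 -0.2973494   0.26769079 -0.02723292]
 [-0.25499006 -0.08148457 -0.9635042   0.39199308]
 [ 0.          0.          0.          1.        ]]
```

View pics/scene0.png

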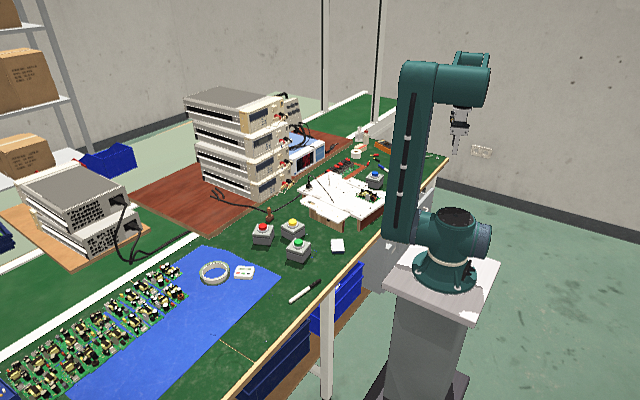

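View pics/side0.png

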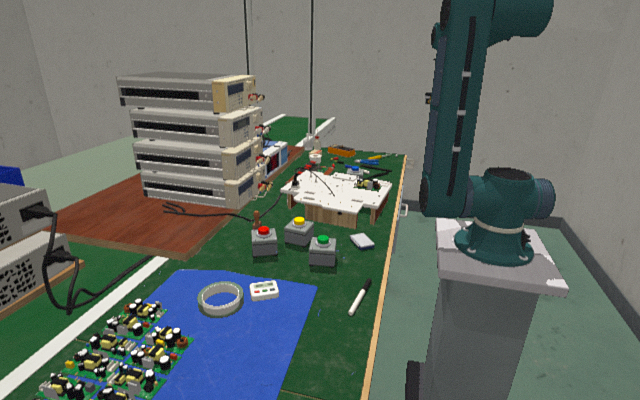

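View pics/wrist0.png

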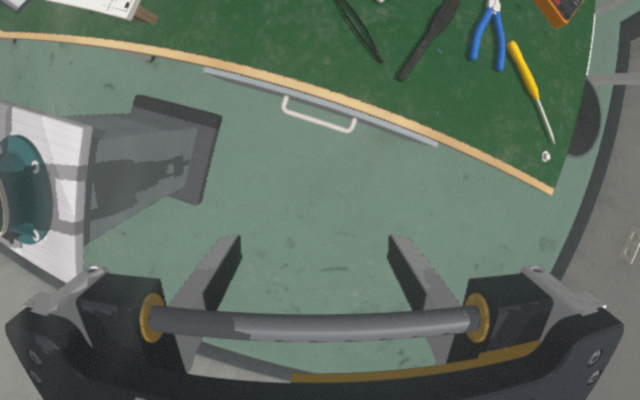

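Scene view: yellow ≈(292,224), blue ≈(374,173), green ≈(298,243), red ≈(262,228). Side view: yellow ≈(299,221), blue ≈(355,168), green ≈(322,240), red ≈(263,231). The blue box sits behind and to the right of the fixture, apart from the other three. The wrist view shows only the bench edge.

```bash
cat > h.py <<'E'
import numpy as np, cv2
from bench import robot, eyes, job, get_obs
HUE={'yellow':(22,35),'blue':(100,125),'green':(50,90),'red':(0,8)}
def ray(s,u,v,fish=False):
    E=s['extrinsics'];R,t=E[:3,:3],E[:3,3]
    a=np.array([(u-s['cx'])/s['fx'],(v-s['cy'])/s['fy']])
    if fish:
        r=np.linalg.norm(a); d=np.r_[a/r*np.sin(r),np.cos(r)]
    else: d=np.r_[a,1]
    d=R.T@d; return -R.T@t,d/np.linalg.norm(d)
def onplane(s,u,v,z,fish=False):
    c,d=ray(s,u,v,fish); return c+d*(z-c[2])/d[2]
def pix(s,p,fish=False):
    q=s['extrinsics'][:3,:3]@p+s['extrinsics'][:3,3]
    if not fish: return np.array([s['cx']+s['fx']*q[0]/q[2],s['cy']+s['fy']*q[1]/q[2]])
    n=np.hypot(q[0],q[1]);th=np.arctan2(n,q[2]); return np.array([s['cx'],s['cy']])+s['fx']*th*q[:2]/n
def tri(rays):
    A=np.zeros((3,3));b=np.zeros(3)
    for c,d in rays:
        P=np.eye(3)-np.outer(d,d);A+=P;b+=P@c
    x=np.linalg.solve(A,b); return x,[np.linalg.norm((np.eye(3)-np.outer(d,d))@(x-c)) for c,d in rays]
def blobs(img,col,smin=120,vmin=60,amin=15):
    h=cv2.cvtColor(img,cv2.COLOR_BGR2HSV);lo,hi=HUE[col]
    m=cv2.inRange(h,(lo,smin,vmin),(hi,255,255))
    if col=='red': m|=cv2.inRange(h,(172,smin,vmin),(180,255,255))
    n,l,st,c=cv2.connectedComponentsWithStats(m)
    return [(tuple(c[i].round(1)),st[i].tolist()) for i in range(1,n) if st[i,4]>=amin],l
def near(img,col,uv,**k):
    b,_=blobs(img,col,**k); return min(b,key=lambda x:np.hypot(x[0][0]-uv[0],x[0][1]-uv[1]))
E
python3 - <<'E'
from h import *
S={n:eyes.snapshot(n) for n in('scene','side')}
seed={'yellow':((292,224),(299,221)),'blue':((374,173),(355,168)),'green':((298,243),(322,240)),'red':((262,228),(263,231))}
for c,(a,b) in seed.items():
    r=[]
    for n,uv in zip(S,(a,b)):
        q=near(S[n]['color'],c,uv,vmin=100); print(c,n,q); r.append(ray(S[n],*q[0])); print('  plane .066',onplane(S[n],*q[0],.066).round(4))
    x,e=tri(r); print('  tri',x.round(4),np.round(e,4))
ob={'fixture':((340,190),),'tape':((214,272),(220,299)),'pad':((338,245),(362,241)),'timer':((244,272),(264,290))}
for k,v in ob.items():
    for n,uv in zip(S,v): print(k,n,onplane(S[n],*uv,.07 if k=='fixture' else .014).round(3))
for uv in((300,188),(311,221),(383,208),(352,165)): print('fixcorner',onplane(S['scene'],*uv,.073).round(3))
for uv in((282,190),(318,210),(372,219),(392,185),(300,172)): print('fixcorner side',onplane(S['side'],*uv,.073).round(3))
for n,(a,b,c,d) in(('scene',(235,150,405,280)),):
    cv2.imwrite('pics/crop1.png',cv2.resize(S[n]['color'][b:d,a:c],None,fx=4.5,fy=4.5,interpolation=cv2.INTER_CUBIC))
E
```

```text
yellow scene ((np.float64(292.1), np.float64(221.7)), [288, 218, 9, 8, 48])
  plane .066 [0.5352 0.1252 0.066 ]
yellow side ((np.float64(298.9), np.float64(220.0)), [294, 216, 11, 9, 81])
  plane .066 [0.5355 0.1242 0.066 ]
  tri [0.5349 0.1257 0.0666] [0.0002 0.0002]
blue scene ((np.float64(374.7), np.float64(172.9)), [372, 171, 6, 5, 26])
  plane .066 [ 0.462  -0.3914  0.066 ]
blue side ((np.float64(352.3), np.float64(167.0)), [345, 164, 14, 7, 49])
  plane .066 [ 0.474  -0.3976  0.066 ]
  tri [ 0.4739 -0.4122  0.0578] [0.0041 0.0041]
green scene ((np.float64(298.1), np.float64(240.9)), [294, 238, 9, 6, 39])
  plane .066 [0.4474 0.2052 0.066 ]
green side ((np.float64(322.8), np.float64(237.5)), [317, 235, 12, 6, 61])
  plane .066 [0.4466 0.2031 0.066 ]
  tri [0.4455 0.2077 0.0685] [0.0001 0.0001]
red scene ((np.float64(262.4), np.float64(226.0)), [259, 223, 8, 7, 50])
  plane .066 [0.6079 0.2071 0.066 ]
red side ((np.float64(263.1), np.float64(229.9)), [258, 226, 11, 9, 85])
  plane .066 [0.6085 0.2088 0.066 ]
  tri [0.6103 0.2046 0.0636] [0. 0.]
fixture scene [ 0.508 -0.166  0.07 ]
tape scene [0.618 0.44  0.014]
tape side [0.615 0.441 0.014]
pad scene [0.356 0.091 0.014]
pad side [0.357 0.099 0.014]
timer scene [0.537 0.385 0.014]
timer side [0.536 0.385 0.014]
fixcorner [ 0.653 -0.082  0.073]
fixcorner [0.474 0.091 0.073]
fixcorner [ 0.295 -0.136  0.073]
fixcorner [ 0.581 -0.391  0.073]
fixcorner side [ 0.651 -0.06   0.073]
fixcorner side [0.497 0.058 0.073]
fixcorner side [0.337 0.071 0.073]
fixcorner side [ 0.304 -0.221  0.073]
fixcorner side [ 0.649 -0.254  0.073]
```

View pics/crop1.png

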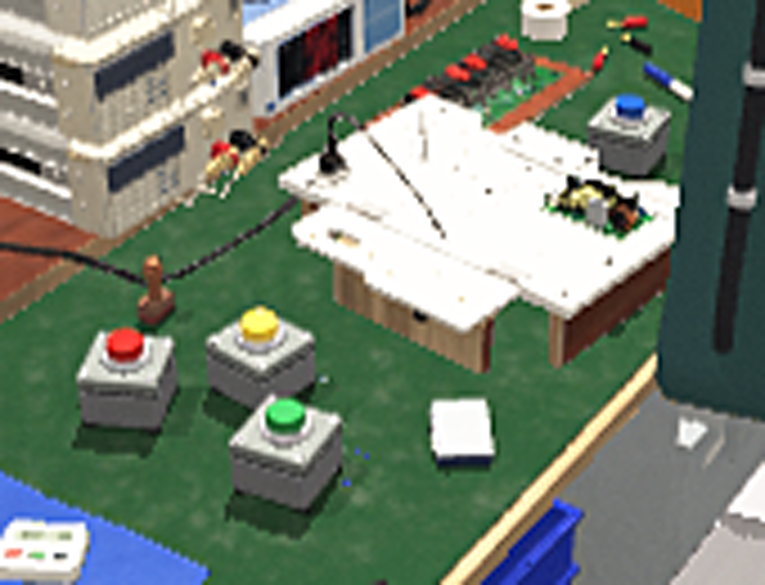

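The four boxes are located. The dark stamp stands between yellow and red. I'll close the fingers and stop over the blue box for a wrist measurement on the way to yellow.

The rows are not in the units I measure in: shifts go in shares of 800 mm and turns go in shares of 2 pi rad. I convert before sending: 0.036 m is 0.045, -0.004 m is -0.005.

Request:
move_tool(
  ticks=[
    {"aperture":0, "sz":-0.025},
    {"aperture":0, "sx":0.025, "sy":-0.0025, "sz":-0.025},
    {"aperture":0, "sx":0.045, "sy":-0.005},
    {"aperture":0, "sx":0.045, "sy":-0.005},
    {"aperture":0, "sx":0.045, "sy":-0.005},
    {"aperture":0, "sx":0.045, "sy":-0.005},
    {"aperture":0, "sx":0.045, "sy":-0.005},
    {"aperture":0, "sx":0.045, "sy":-0.005},
    {"aperture":0, "sx":0.045, "sy":-0.005},
    {"aperture":0, "sx":0.0125, "sy":-0.005},
    {"aperture":0},
    {"aperture":0},
    {"aperture":0},
  ],
)

```text
time: 1.33
tool_pos: [0.4267, -0.4041, 0.2456]
ee_rot: [3.141, 0.001, 0.313]
wrist_force: [-0.3, -0.0, -0.5]
width: 0.0107
finger_force: 0.0
```

```bash
python3 - <<'E'
from h import *
s=eyes.snapshot('wrist');cv2.imwrite('pics/w_blue.png',s['color'])
print(pix(s,np.array([.465,-.393,.068]),True))
for b in blobs(s['color'],'blue',amin=60)[0]: print(b,onplane(s,*b[0],.068,True).round(4))
E
```

```text
[315.18014092 153.51755057]
((np.float64(314.7), np.float64(154.0)), [303, 142, 25, 25, 468]) [ 0.4643 -0.3926  0.068 ]
((np.float64(446.2), np.float64(156.5)), [433, 144, 27, 26, 264]) [ 0.5147 -0.5465  0.068 ]
((np.float64(482.5), np.float64(224.7)), [462, 198, 35, 54, 725]) [ 0.4496 -0.6376  0.068 ]
```

View pics/w_blue.png

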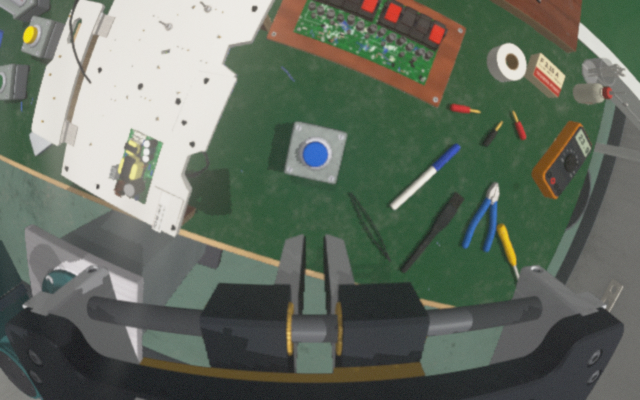

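The wrist view confirms blue at (0.464, −0.393), image pixel (315,154), with clear space round it. Going on to yellow.

Scaled: -0.0335 m is -0.0419, 0.016 m is 0.02.

Request:
move_tool(
  ticks=[
    {"aperture":0, "sx":0.02, "sy":-0.0419},
    {"aperture":0, "sx":0.02, "sy":-0.0419},
    {"aperture":0, "sx":0.02, "sy":-0.0419},
    {"aperture":0, "sx":0.02, "sy":-0.0419},
    {"aperture":0, "sx":0.02, "sy":-0.0419},
    {"aperture":0, "sx":0.02, "sy":-0.0419},
    {"aperture":0, "sx":0.02, "sy":-0.0419},
    {"aperture":0, "sx":0.02, "sy":-0.0419},
    {"aperture":0, "sx":0.02, "sy":-0.0419},
    {"aperture":0, "sx":0.02, "sy":-0.0419},
    {"aperture":0, "sx":0.02, "sy":-0.0419},
    {"aperture":0, "sx":0.02, "sy":-0.0419},
    {"aperture":0, "sx":0.02, "sy":-0.0419},
    {"aperture":0, "sx":0.02, "sy":-0.0419},
    {"aperture":0},
    {"aperture":0},
    {"aperture":0},
  ],
)

```text
time: 2.8
tool_pos: [0.4956, 0.1105, 0.2456]
ee_rot: [3.141, 0.0, 0.313]
wrist_force: [0.1, 0.3, 0.3]
width: 0.0003
finger_force: 0.0
```

```bash
python3 - <<'E'
from h import *
s=eyes.snapshot('wrist');cv2.imwrite('pics/w_yel.png',s['color'])
for c,p in(('yellow',(.535,.125)),('green',(.447,.204)),('red',(.608,.207))):
    b=near(s['color'],c,pix(s,np.r_[p,.068],True),amin=60); print(c,b,onplane(s,*b[0],.068,True).round(4))
    o=get_obs(); d=onplane(s,*b[0],.068,True)[:2]-o['tool_pos'][:2]; y=o['ee_rot'][2]
    print('  tool dx dy',d@[np.cos(y),np.sin(y)],d@[np.sin(y),-np.cos(y)])
print(o['joint_positions'])
E
```

```text
yellow ((np.float64(314.4), np.float64(150.2)), [302, 138, 26, 25, 492]) [0.5375 0.1235 0.068 ]
  tool dx dy 0.043940675763378276 7.644949727636345e-05
green ((np.float64(227.5), np.float64(199.9)), [217, 189, 22, 23, 397]) [0.4487 0.2066 0.068 ]
  tool dx dy -0.01510080309176363 -0.10629865066338617
red ((np.float64(266.0), np.float64(70.4)), [254, 59, 25, 24, 479]) [0.61  0.205 0.068]
  tool dx dy 0.13790976096513963 -0.05515199186969512
[ 1.07509795e-01 -1.15919964e-02  1.39403340e+00 -8.80010829e-04
  1.75902712e+00  1.36597023e+00]
```

View pics/w_yel.png

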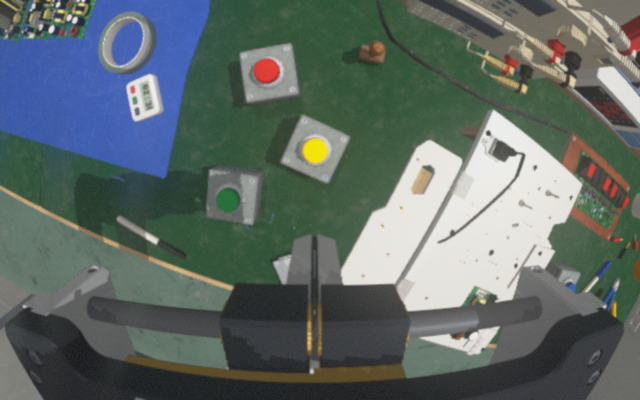

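Yellow sits at pixel (314,150), 0.044 m ahead along tool x. Green is at (228,200) and red at (266,70). The stamp at (372,52) is well clear. Descending to above yellow.

Scaled: 0.035 m is 0.0438, 0.0215 m is 0.0269.

Request:
move_tool(
  ticks=[
    {"aperture":0, "sx":0.0269},
    {"aperture":0, "sx":0.0269, "sz":0.025},
    {"aperture":0, "sz":0.0438},
    {"aperture":0, "sz":0.0438},
    {"aperture":0, "sz":0.0438},
    {"aperture":0, "sz":0.025},
    {"aperture":0, "sz":0.0125},
    {"aperture":0},
    {"aperture":0},
    {"aperture":0},
  ],
)

```text
time: 3.68
tool_pos: [0.5383, 0.1247, 0.093]
ee_rot: [3.141, -0.004, 0.314]
wrist_force: [-0.3, -0.2, 0.6]
width: 0.0006
finger_force: 0.0
```

```bash
python3 - <<'E'
from h import *
S={n:eyes.snapshot(n) for n in('side','wrist')}
a=S['side']['color'][185:275,240:360];b=S['wrist']['color'][100:300,200:430]
cv2.imwrite('pics/y_near.png',np.hstack([cv2.resize(a,(400,300),interpolation=cv2.INTER_CUBIC),cv2.resize(b,(345,300))]))
E
```

```text
(no output)
```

View pics/y_near.png

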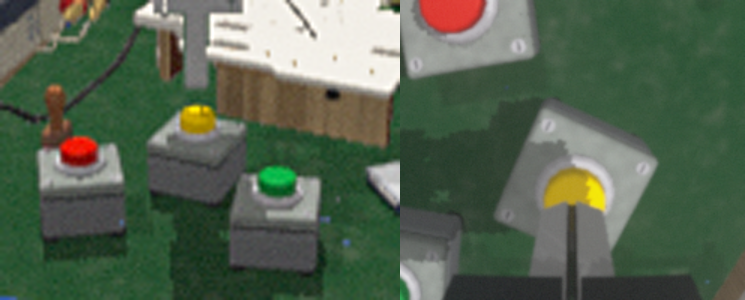

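The fingertips are centred over the yellow cap in both views. Lowering slowly.

Scaled: 0.01 m is 0.0125, 0.006 m is 0.0075.

Request:
move_tool(
  ticks=[
    {"aperture":0, "sz":0.0125},
    {"aperture":0, "sz":0.0075},
    {"aperture":0, "sz":0.0038},
    {"aperture":0},
    {"aperture":0},
  ],
)

```text
time: 4.2
tool_pos: [0.5361, 0.1253, 0.0708]
ee_rot: [-3.141, 0.001, 0.315]
wrist_force: [0.0, 0.5, 0.2]
width: 0.0003
finger_force: 0.0
```

Request:
move_tool(
  ticks=[
    {"aperture":0, "sz":0.0019},
    {"aperture":0, "sz":0.0019},
    {"aperture":0, "sz":0.0019},
    {"aperture":0},
    {"aperture":0},
  ],
)

```text
time: 4.62
tool_pos: [0.5368, 0.1253, 0.0673]
ee_rot: [3.141, -0.001, 0.315]
wrist_force: [-0.3, 0.8, 1.5]
width: 0.0005
finger_force: 1.0
```

Request:
move_tool(
  ticks=[
    {"aperture":0, "sz":0.0019},
    {"aperture":0, "sz":0.0019},
    {"aperture":0},
    {"aperture":0},
  ],
)

```text
time: 4.95
tool_pos: [0.5368, 0.1254, 0.0642]
ee_rot: [3.141, -0.001, 0.315]
wrist_force: [-0.9, -0.6, 4.0]
width: 0.0004
finger_force: 1.7
```

Contact at about 4 N. Continuing until the stop shows in the force.

Scaled: 0.001 m is 0.0013.

Request:
move_tool(
  ticks=[
    {"aperture":0, "sz":0.0013},
    {"aperture":0, "sz":0.0013},
    {"aperture":0},
    {"aperture":0},
  ],
)

```text
time: 5.28
tool_pos: [0.5368, 0.1253, 0.0619]
ee_rot: [3.142, -0.001, 0.315]
wrist_force: [0.5, 1.1, 3.2]
width: 0.0007
finger_force: 1.5
```

Request:
move_tool(
  ticks=[
    {"aperture":0, "sz":0.0013},
    {"aperture":0},
    {"aperture":0},
  ],
)

```text
time: 5.53
tool_pos: [0.5368, 0.1253, 0.0612]
ee_rot: [3.141, -0.001, 0.315]
wrist_force: [-0.6, 0.1, 4.5]
width: 0.001
finger_force: 2.4
```

Request:
move_tool(
  ticks=[
    {"aperture":0, "sz":0.0013},
    {"aperture":0},
    {"aperture":0},
  ],
)

```text
time: 5.78
tool_pos: [0.5369, 0.1253, 0.0612]
ee_rot: [3.141, -0.001, 0.315]
wrist_force: [-2.3, 0.0, 8.7]
width: 0.0003
finger_force: 4.3
```

Scaled: 0.0008 m is 0.001.

Request:
move_tool(
  ticks=[
    {"aperture":0, "sz":0.001},
    {"aperture":0},
    {"aperture":0},
  ],
)

```text
time: 6.03
tool_pos: [0.5369, 0.1253, 0.0612]
ee_rot: [3.141, -0.001, 0.315]
wrist_force: [-3.1, 0.1, 11.9]
width: 0.0001
finger_force: 5.7
```

Request:
move_tool(
  ticks=[
    {"aperture":0, "sz":-0.0038},
    {"aperture":0, "sz":-0.0125},
    {"aperture":0, "sz":-0.0375},
    {"aperture":0, "sz":-0.05},
    {"aperture":0, "sz":-0.05},
    {"aperture":0, "sz":-0.05},
    {"aperture":0},
    {"aperture":0},
  ],
)

```text
time: 6.7
tool_pos: [0.5379, 0.1254, 0.2254]
ee_rot: [3.14, -0.006, 0.315]
wrist_force: [-0.1, -0.3, -1.3]
width: 0.0002
finger_force: 0.0
```

```bash
python3 - <<'E'
from h import *
S={n:eyes.snapshot(n) for n in('scene','side')}
seed={'yellow':((292,224),(299,221)),'blue':((374,173),(355,168)),'green':((298,243),(322,240)),'red':((262,228),(263,231))}
for c,(a,b) in seed.items(): print(c,[near(S[n]['color'],c,uv,vmin=100) for n,uv in zip(S,(a,b))])
o=get_obs(); d=np.array([.464,-.392])-o['tool_pos'][:2]; y=o['ee_rot'][2]
print(o['tool_pos'],'  tool dx dy to blue',d@[np.cos(y),np.sin(y)],d@[np.sin(y),-np.cos(y)])
E
```

```text
yellow [((np.float64(292.3), np.float64(223.0)), [289, 221, 8, 5, 28]), ((np.float64(298.9), np.float64(221.4)), [294, 219, 11, 6, 53])]
blue [((np.float64(374.6), np.float64(173.0)), [372, 171, 6, 5, 27]), ((np.float64(352.3), np.float64(166.9)), [345, 164, 14, 7, 46])]
green [((np.float64(298.1), np.float64(241.6)), [294, 238, 9, 8, 46]), ((np.float64(322.9), np.float64(237.5)), [318, 235, 11, 6, 59])]
red [((np.float64(262.3), np.float64(226.1)), [259, 223, 8, 7, 51]), ((np.float64(263.1), np.float64(229.9)), [258, 226, 11, 9, 85])]
[0.53586534 0.1250938  0.22060793]   tool dx dy to blue -0.22840025595024138 0.4694506838531252
```

Yellow met its stop at z = 0.061 and stayed in, and nothing else moved. Now blue.

Scaled: 0.0335 m is 0.0419, -0.0163 m is -0.0204.

Request:
move_tool(
  ticks=[
    {"aperture":0, "sx":-0.0204, "sy":0.0419},
    {"aperture":0, "sx":-0.0204, "sy":0.0419},
    {"aperture":0, "sx":-0.0204, "sy":0.0419},
    {"aperture":0, "sx":-0.0204, "sy":0.0419},
    {"aperture":0, "sx":-0.0204, "sy":0.0419},
    {"aperture":0, "sx":-0.0204, "sy":0.0419},
    {"aperture":0, "sx":-0.0204, "sy":0.0419},
    {"aperture":0, "sx":-0.0204, "sy":0.0419},
    {"aperture":0, "sx":-0.0204, "sy":0.0419},
    {"aperture":0, "sx":-0.0204, "sy":0.0419},
    {"aperture":0, "sx":-0.0204, "sy":0.0419},
    {"aperture":0, "sx":-0.0204, "sy":0.0419},
    {"aperture":0, "sx":-0.0204, "sy":0.0419},
    {"aperture":0, "sx":-0.0204, "sy":0.0419},
    {"aperture":0},
    {"aperture":0},
    {"aperture":0},
  ],
)

```text
time: 8.22
tool_pos: [0.4642, -0.3903, 0.2196]
ee_rot: [-3.137, 0.002, 0.315]
wrist_force: [-0.9, -0.6, -0.7]
width: -0.0
finger_force: 0.0
```

```bash
python3 - <<'E'
from h import *
s=eyes.snapshot('wrist')
b=near(s['color'],'blue',pix(s,np.r_[.464,-.392,.068],True),amin=60);p=onplane(s,*b[0],.068,True); print(b,p)
o=get_obs(); y=o['ee_rot'][2]
for q in(p[:2],np.array([.4643,-.3926])):
    d=q-o['tool_pos'][:2];print(d@[np.cos(y),np.sin(y)],d@[np.sin(y),-np.cos(y)])
E
```

```text
((np.float64(317.0), np.float64(192.0)), [305, 180, 25, 25, 523]) [ 0.46501943 -0.39244979  0.068     ]
-0.0004422026423042859 0.0026010610040097214
-0.0011727056161015587 0.0025204182634870984
```

Scaled: 0.035 m is 0.0438, 0.002 m is 0.0025.

Request:
move_tool(
  ticks=[
    {"aperture":0, "sy":0.0025, "sz":0.025},
    {"aperture":0, "sz":0.0438},
    {"aperture":0, "sz":0.0438},
    {"aperture":0, "sz":0.0375},
    {"aperture":0, "sz":0.0125},
    {"aperture":0},
    {"aperture":0},
  ],
)

```text
time: 8.85
tool_pos: [0.4661, -0.3924, 0.093]
ee_rot: [3.141, -0.0, 0.316]
wrist_force: [0.4, -0.3, 0.1]
width: 0.0009
finger_force: 0.0
```

```bash
python3 - <<'E'
from h import *
S={n:eyes.snapshot(n) for n in('side','wrist')}
a=S['side']['color'][130:205,310:410];b=S['wrist']['color'][100:300,200:430]
cv2.imwrite('pics/b_near.png',np.hstack([cv2.resize(a,(400,300),interpolation=cv2.INTER_CUBIC),cv2.resize(b,(345,300))]))
print(get_obs()['tool_pos'])
E
```

```text
[ 0.46696092 -0.39400209  0.09536131]
```

View pics/b_near.png

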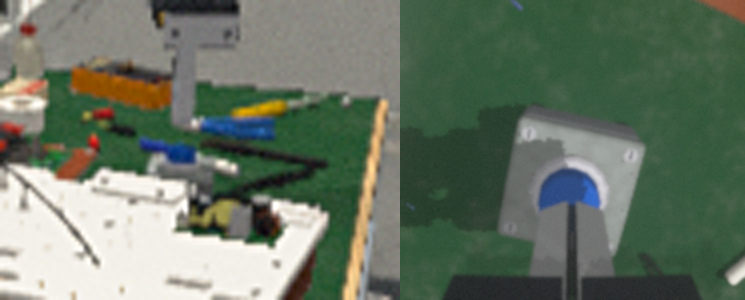

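The fingertips are centred over the blue cap. It looks the same as yellow did. Pressing.

Scaled: 0.01 m is 0.0125, 0.008 m is 0.01.

Request:
move_tool(
  ticks=[
    {"aperture":0, "sz":0.0125},
    {"aperture":0, "sz":0.01},
    {"aperture":0, "sz":0.0063},
    {"aperture":0},
    {"aperture":0},
  ],
)

```text
time: 9.37
tool_pos: [0.4651, -0.3931, 0.0686]
ee_rot: [-3.141, 0.001, 0.315]
wrist_force: [0.0, -0.3, -0.7]
width: 0.0009
finger_force: 0.0
```

Request:
move_tool(
  ticks=[
    {"aperture":0, "sz":0.0019},
    {"aperture":0, "sz":0.0019},
    {"aperture":0, "sz":0.0019},
    {"aperture":0},
    {"aperture":0},
  ],
)

```text
time: 9.78
tool_pos: [0.4655, -0.3935, 0.0653]
ee_rot: [3.141, -0.0, 0.315]
wrist_force: [-0.8, 0.9, 4.0]
width: 0.0006
finger_force: 1.9
```

Request:
move_tool(
  ticks=[
    {"aperture":0, "sz":0.0019},
    {"aperture":0, "sz":0.0013},
    {"aperture":0},
    {"aperture":0},
  ],
)

```text
time: 10.12
tool_pos: [0.4655, -0.3934, 0.0622]
ee_rot: [3.141, -0.0, 0.315]
wrist_force: [-0.1, -1.2, 3.6]
width: 0.0005
finger_force: 1.7
```

Scaled: 0.001 m is 0.0013.

Request:
move_tool(
  ticks=[
    {"aperture":0, "sz":0.0013},
    {"aperture":0},
    {"aperture":0},
  ],
)

```text
time: 10.37
tool_pos: [0.4655, -0.3934, 0.0613]
ee_rot: [3.141, -0.0, 0.315]
wrist_force: [0.1, -0.4, 3.7]
width: 0.0004
finger_force: 2.0
```

Request:
move_tool(
  ticks=[
    {"aperture":0, "sz":0.0013},
    {"aperture":0},
    {"aperture":0},
  ],
)

```text
time: 10.62
tool_pos: [0.4655, -0.3934, 0.0612]
ee_rot: [3.141, -0.0, 0.315]
wrist_force: [-1.2, 0.3, 6.8]
width: 0.0004
finger_force: 3.6
```

Request:
move_tool(
  ticks=[
    {"aperture":0, "sz":0.0013},
    {"aperture":0},
    {"aperture":0},
  ],
)

```text
time: 10.87
tool_pos: [0.4656, -0.3935, 0.0612]
ee_rot: [3.14, -0.0, 0.315]
wrist_force: [-3.0, 1.6, 10.3]
width: 0.0002
finger_force: 5.2
```

Blue is home at z = 0.061 with 10 N. Retracting, then crossing to green.

Scaled: -0.04 m is -0.05, -0.03 m is -0.0375.

Request:
move_tool(
  ticks=[
    {"aperture":0, "sz":-0.0038},
    {"aperture":0, "sz":-0.0125},
    {"aperture":0, "sz":-0.0375},
    {"aperture":0, "sz":-0.05},
    {"aperture":0, "sz":-0.05},
    {"aperture":0, "sz":-0.05},
    {"aperture":0},
    {"aperture":0},
  ],
)

```text
time: 11.53
tool_pos: [0.4666, -0.3943, 0.226]
ee_rot: [3.135, -0.003, 0.315]
wrist_force: [0.5, 0.2, -0.4]
width: 0.0002
finger_force: 0.0
```

Request:
move_tool(
  ticks=[
    {"aperture":0, "sx":0.0133, "sy":-0.045},
    {"aperture":0, "sx":0.0133, "sy":-0.045},
    {"aperture":0, "sx":0.0133, "sy":-0.045},
    {"aperture":0, "sx":0.0133, "sy":-0.045},
    {"aperture":0, "sx":0.0133, "sy":-0.045},
    {"aperture":0, "sx":0.0133, "sy":-0.045},
    {"aperture":0, "sx":0.0133, "sy":-0.045},
    {"aperture":0, "sx":0.0133, "sy":-0.045},
    {"aperture":0, "sx":0.0133, "sy":-0.045},
    {"aperture":0, "sx":0.0133, "sy":-0.045},
    {"aperture":0, "sx":0.0133, "sy":-0.045},
    {"aperture":0, "sx":0.0133, "sy":-0.045},
    {"aperture":0, "sx":0.0133, "sy":-0.045},
    {"aperture":0, "sx":0.0133, "sy":-0.045},
    {"aperture":0, "sx":0.0133, "sy":-0.045},
    {"aperture":0, "sx":0.0133, "sy":-0.045},
    {"aperture":0},
    {"aperture":0},
    {"aperture":0},
  ],
)

```text
time: 13.12
tool_pos: [0.4475, 0.2064, 0.2201]
ee_rot: [3.141, 0.004, 0.315]
wrist_force: [0.0, -0.5, -1.2]
width: 0.0004
finger_force: 0.0
```

```bash
python3 - <<'E'
from h import *
s=eyes.snapshot('wrist')
b=near(s['color'],'green',pix(s,np.r_[.448,.206,.068],True),amin=60);p=onplane(s,*b[0],.068,True); print(b,p)
o=get_obs(); y=o['ee_rot'][2]
for q in(p[:2],np.array([.448,.206])):
    d=q-o['tool_pos'][:2];print(d@[np.cos(y),np.sin(y)],d@[np.sin(y),-np.cos(y)])
E
```

```text
((np.float64(312.8), np.float64(191.0)), [301, 179, 25, 25, 504]) [0.44784922 0.20802427 0.068     ]
0.0006128812551252647 -0.0020540441746035665
0.00013138118293356914 -8.209823197985935e-05
```

Scaled: 0.035 m is 0.0438, 0.03 m is 0.0375.

Request:
move_tool(
  ticks=[
    {"aperture":0, "sy":-0.0013, "sz":0.025},
    {"aperture":0, "sz":0.0438},
    {"aperture":0, "sz":0.0438},
    {"aperture":0, "sz":0.0375},
    {"aperture":0, "sz":0.0088},
    {"aperture":0},
    {"aperture":0},
  ],
)

```text
time: 13.75
tool_pos: [0.4488, 0.2071, 0.0961]
ee_rot: [3.141, -0.001, 0.313]
wrist_force: [-0.6, -0.5, 1.4]
width: 0.0003
finger_force: 0.0
```

```bash
python3 - <<'E'
from h import *
S={n:eyes.snapshot(n) for n in('side','wrist')}
a=S['side']['color'][185:275,260:380];b=S['wrist']['color'][100:300,200:430]
cv2.imwrite('pics/g_near.png',np.hstack([cv2.resize(a,(400,300),interpolation=cv2.INTER_CUBIC),cv2.resize(b,(345,300))]))
E
```

```text
(no output)
```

View pics/g_near.png

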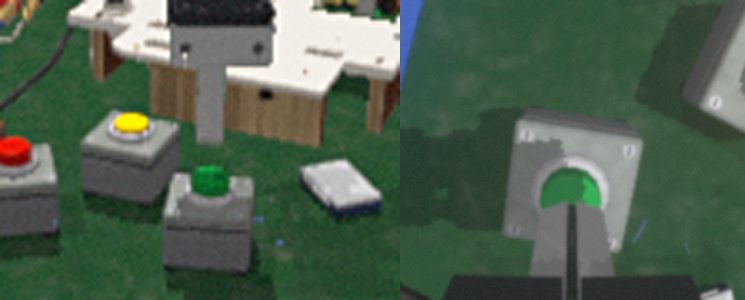

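The fingertips are centred over green, and yellow is visibly lower than red. Pressing green.

Scaled: 0.01 m is 0.0125, 0.008 m is 0.01.

Request:
move_tool(
  ticks=[
    {"aperture":0, "sz":0.0125},
    {"aperture":0, "sz":0.01},
    {"aperture":0, "sz":0.0063},
    {"aperture":0},
    {"aperture":0},
  ],
)

```text
time: 14.27
tool_pos: [0.4476, 0.2079, 0.0715]
ee_rot: [3.141, 0.001, 0.315]
wrist_force: [-0.5, -0.6, 1.4]
width: 0.0005
finger_force: 0.0
```

Request:
move_tool(
  ticks=[
    {"aperture":0, "sz":0.0019},
    {"aperture":0, "sz":0.0019},
    {"aperture":0, "sz":0.0019},
    {"aperture":0},
    {"aperture":0},
  ],
)

```text
time: 14.68
tool_pos: [0.4483, 0.208, 0.0678]
ee_rot: [3.142, -0.001, 0.315]
wrist_force: [-0.1, 0.4, 0.2]
width: 0.0004
finger_force: 0.2
```

Request:
move_tool(
  ticks=[
    {"aperture":0, "sz":0.0019},
    {"aperture":0, "sz":0.0019},
    {"aperture":0},
    {"aperture":0},
  ],
)

```text
time: 15.02
tool_pos: [0.4482, 0.208, 0.0649]
ee_rot: [3.142, -0.001, 0.315]
wrist_force: [-0.7, 0.5, 3.8]
width: 0.0003
finger_force: 1.7
```

Scaled: 0.0015 m is 0.0019.

Request:
move_tool(
  ticks=[
    {"aperture":0, "sz":0.0019},
    {"aperture":0, "sz":0.0019},
    {"aperture":0},
    {"aperture":0},
  ],
)

```text
time: 15.35
tool_pos: [0.4482, 0.208, 0.0615]
ee_rot: [-3.142, -0.0, 0.315]
wrist_force: [-0.1, -0.2, 2.0]
width: 0.0005
finger_force: 1.2
```

Request:
move_tool(
  ticks=[
    {"aperture":0, "sz":0.0013},
    {"aperture":0},
    {"aperture":0},
  ],
)

```text
time: 15.6
tool_pos: [0.4483, 0.208, 0.0612]
ee_rot: [3.142, -0.001, 0.315]
wrist_force: [-1.1, -1.2, 5.5]
width: 0.0006
finger_force: 2.8
```

Request:
move_tool(
  ticks=[
    {"aperture":0, "sz":0.0013},
    {"aperture":0},
    {"aperture":0},
  ],
)

```text
time: 15.85
tool_pos: [0.4483, 0.208, 0.0612]
ee_rot: [3.141, -0.001, 0.315]
wrist_force: [-2.4, 0.3, 9.3]
width: 0.0002
finger_force: 4.9
```

Request:
move_tool(
  ticks=[
    {"aperture":0, "sz":0.001},
    {"aperture":0},
    {"aperture":0},
  ],
)

```text
time: 16.1
tool_pos: [0.4484, 0.2081, 0.0611]
ee_rot: [3.141, -0.001, 0.315]
wrist_force: [-3.9, -1.0, 13.2]
width: 0.0006
finger_force: 6.5
```

Green is home. Lifting clear and checking everything.

Scaled: -0.04 m is -0.05, -0.03 m is -0.0375.

Request:
move_tool(
  ticks=[
    {"aperture":0, "sz":-0.0038},
    {"aperture":0, "sz":-0.0125},
    {"aperture":0, "sz":-0.0375},
    {"aperture":0, "sz":-0.05},
    {"aperture":0, "sz":-0.05},
    {"aperture":0, "sz":-0.05},
    {"aperture":0, "sz":-0.0375},
    {"aperture":0},
    {"aperture":0},
    {"aperture":0},
  ],
)

```text
time: 16.93
tool_pos: [0.4475, 0.2077, 0.2505]
ee_rot: [3.141, 0.002, 0.315]
wrist_force: [0.9, 0.1, -0.5]
width: 0.0007
finger_force: 0.0
```

```bash
python3 - <<'E'
from h import *
S={n:eyes.snapshot(n) for n in('scene','side')}
seed={'yellow':((292,224),(299,221)),'blue':((374,173),(355,168)),'green':((298,243),(322,240)),'red':((262,228),(263,231))}
for c,(a,b) in seed.items(): print(c,[near(S[n]['color'],c,uv,vmin=100) for n,uv in zip(S,(a,b))])
a=S['side']['color'][150:320,230:400];b=S['scene']['color'][150:280,240:400]
cv2.imwrite('pics/end.png',np.hstack([cv2.resize(a,(400,400),interpolation=cv2.INTER_CUBIC),cv2.resize(b,(400,400),interpolation=cv2.INTER_CUBIC)]))
E
```

```text
yellow [((np.float64(292.3), np.float64(223.0)), [289, 221, 8, 5, 28]), ((np.float64(298.7), np.float64(221.5)), [294, 219, 10, 6, 51])]
blue [((np.float64(374.7), np.float64(173.6)), [372, 172, 6, 4, 20]), ((np.float64(351.7), np.float64(167.3)), [345, 164, 13, 7, 37])]
green [((np.float64(298.1), np.float64(242.9)), [294, 241, 9, 5, 34]), ((np.float64(322.6), np.float64(240.0)), [318, 237, 10, 7, 57])]
red [((np.float64(262.3), np.float64(226.1)), [259, 223, 8, 7, 51]), ((np.float64(263.2), np.float64(230.0)), [258, 226, 11, 9, 86])]
```

View pics/end.png

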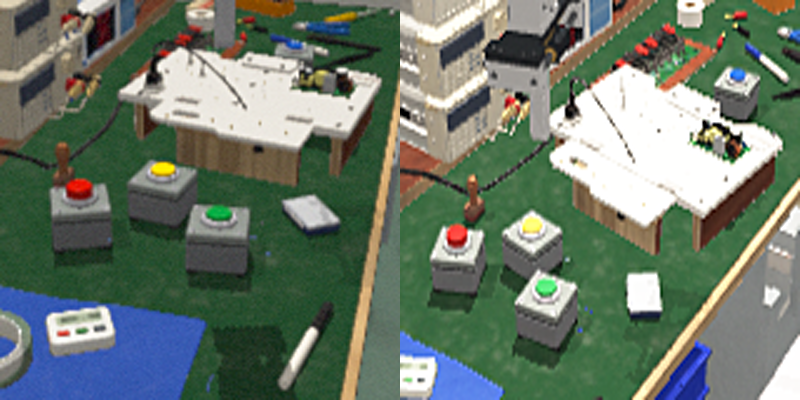

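Yellow, blue and green are in, red is still out, nothing has shifted, and the gripper is clear at z = 0.25.

```bash
python3 -c "
from bench import robot, eyes, job, get_obs
print(job.close_job())"
```

```text
the job is handed in; nothing more can be done
None
```

I pressed yellow, then blue, then green home against their stops and they stayed in; red is still out, nothing was moved, and I handed the job in at about 17 s with the arm clear.

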